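Clamp a PCR rack on the plate shaker with the cam-lever bar

TASK

Get the pale PCR rack ready for mixing: stand it gently on the plate shaker, midway across it, long side along the travel of the grey clamp bar, between bar and fence, and let go of it. Slide the bar up until its pad pins the rack flush against the black backstop of the fence with a light squeeze of about 8 N and never more than 15 N, then flip the orange cam lever over its dead centre so that it snaps down flat and locks the bar, pushing it with no more than 25 N. Leave everything else on the bench where it is.

Things in the scene. Friction and masses are not known exactly. Their poses are not given: they have to be found in the camera images.
- pcr_rack: pale rack full of small white tubes, a loose block 58 (x) x 86 (y) x 43 mm; rigid walls to 36 mm height, tube caps above; 0.13 to 0.25 kg. Origin: centre of its underside, z up. Grasp it across the 58 mm side, which works with a grip of 15 to 30 N
- shaker: white plate shaker fixed on the bench, 268 (x) x 202 (y) mm, top of its aluminium platform 72 mm above the bench. Origin: centre of its underside. Its +x axis points from the control panel (nearest the robot) to the fence: it is the direction in which the clamp bar slides to clamp; +y is to the left seen from the panel, z up
- platform: flat platform of the shaker, 250 (x from -135 to 115 mm) x 190 (y) mm, top at z = 72 mm in the shaker's frame, where this body's origin and axes also are; two 10 mm slots along x at y = +-60 mm
- fence: fixed fence across the far end of the platform, 150 mm wide in y, 36 mm high above the platform; its origin and axes are the shaker's. It carries a black rubber backstop 74 mm wide on two thumb screws, whose flat face stands somewhere between x = 77 and 85 mm in the shaker's frame, as the last user left it (not measured, not to be changed): feel for it
- rack_seat (a point): point on the platform top at (42, 0, 72) mm in the shaker's frame, axes as the shaker's: under the rack's centre when the rack is home against a backstop screwed fully back; the home place is 0 to 8 mm nearer the bar (-x) by the backstop's setting. Home, the rack's 86 mm length runs along x, either end first
- clamp_bar (a joint): travel of the grey clamp bar, m: 0 = back (near the panel), grows towards the fence, to 0.12; starts at 0 to 0.03. Bar 18 (x) x 160 (y) mm, top 26.5 mm above the platform. It drags with 6 N of friction and stays where left, but backs off under a pad force above 6 N until locked. Pad front: x = -85 mm + travel in the shaker's frame; meets a rack that is home at 0.076 to 0.084
- bar_back (a point): centre of the bar's rear (panel-side) upright face, 13.5 mm above the platform, at x = -109 mm + travel in the shaker's frame; push anywhere on this face to slide the bar, e.g. at y = 0 to +70 mm (the lever stands at y = -60 mm)
- clamp_pad: black rubber pad 6 x 70 x 18 mm on the fence side of the bar, at y = -35 to +35 mm, 6 to 24 mm above the platform; it gives about 1 mm per 12 N and bottoms at 4 mm. Origin: middle of its rear face
- cam_lever (a joint): angle of the orange cam lever, rad, about the bar's x axis: 0 = open (nearly upright, leaning 0.10 rad to -y), grows as it tips to +y, down over the bar; starts there. A spring opposes it at once, most near 0.8 (9 N at 70 mm from the hinge), not at all at the dead centre, about 1.4; past 1.45 it snaps by itself to its stop at 1.66 (flat) and stays; let go before, it springs back
- lever_hinge (a point): axis of the lever, on the bar at y = -60 mm, 42.5 mm above the platform; axes as the shaker's
- lever_grip: orange handle of the cam lever, 13 to 15.5 mm wide (along the bar's x), 8.5 mm thick, reaching from the hinge to 92 mm from it; origin at the hinge, its z axis runs along the lever towards the tip, its -y side is the outer side to push on (it ends on top when closed)
- lever_push (a point): point on the outer (push) face of the lever, 70 mm along it from the hinge, 10.5 mm off the lever's z axis
- cassette_s1: flat white test cassette with two windows, 31 x 69 x 7 mm, loose bystander, not to be disturbed; origin: centre of its underside
- bench_timer: white bench timer with red knob, loose bystander, not to be disturbed; origin: centre of its underside
- dropper_1: dropper bottle with red cap, loose bystander, not to be disturbed; origin: centre of its underside
- dropper_2: dropper bottle with white cap, loose bystander, not to be disturbed; origin: centre of its underside
- beige_tray: small beige tray, loose bystander, not to be disturbed; origin: centre of its underside
Mind the look-alikes: they are no part of the job. What is shaped like the pcr_rack but blue or purple is not meant.

How it is judged (in metres and radians):
On the way, in this order (a step that is already met when the one before it is completed fails the run):
1. the rack stands upright on the platform between fence and bar, released, lever still open (z of pcr_rack in the frame of rack_seat between -0.004 and 0.004 m and y of pcr_rack in the frame of rack_seat between -0.02 and 0.02 m and x of pcr_rack in the frame of rack_seat between -0.06 and 0.004 m and angle between the y axis of pcr_rack and the x axis of shaker, either way round below 0.2 rad and contact force between the fingers and pcr_rack below 0.2 N and value of joint cam_lever below 0.6 rad), for 0.2 s.
2. the bar's pad pins the rack against the fence with at least 3.5 N, lever still open (contact force between clamp_pad and pcr_rack above 3.5 N and contact force between fence and pcr_rack above 2.5 N and value of joint cam_lever below 0.6 rad), for 0.2 s.
3. the lever has snapped past its dead centre (value of joint cam_lever above 1.58 rad), for 0.2 s.
At the end, for the whole second after the job is handed in: Rack at rest upright on the platform, home (12 mm short of to 4 mm past rack_seat along x, 20 mm either side in y, 4 mm in height, square within 0.06 rad), pinned with at least 3 N by the pad and 2 N by the fence, lever closed beyond 1.58 rad (z of pcr_rack in the frame of rack_seat between -0.004 and 0.004 m and y of pcr_rack in the frame of rack_seat between -0.02 and 0.02 m and x of pcr_rack in the frame of rack_seat between -0.012 and 0.004 m and angle between the y axis of pcr_rack and the x axis of shaker, either way round below 0.06 rad and contact force between clamp_pad and pcr_rack above 3 N and contact force between fence and pcr_rack above 2 N and value of joint cam_lever above 1.58 rad and linear speed of pcr_rack below 0.01 m/s); the robot touches nothing.
It fails at once if the pad squeezes the rack with more than 16 N (contact force between clamp_pad and pcr_rack above 16 N).
It fails at once if the rack is banged or pressed down on the platform with more than 60 N (contact force between platform and pcr_rack above 60 N).
It fails at once if the fingers push the lever with more than 25 N (contact force between the fingers and lever_grip above 25 N).
It fails at once if the rack is tipped by more than 0.6 rad (angle between pcr_rack's own z axis and vertical above 0.6 rad).
It fails at once if a bystander is moved by more than 20 mm (distance of any of cassette_s1, bench_timer, dropper_1, dropper_2, beige_tray from where it was at the start of the episode above 0.02 m).
It also fails if it takes over 67 s, if anything falls off the work surface, if the arm or the gripper's body presses on something with over 40 N, if the wrist force passes 120 N, or if a joint passes its speed limit or range.

ROBOT

A 6-joint arm with a two-finger parallel gripper is mounted at the origin on a cart in front of the work surface, level with it; the furniture and walls round the work are solid. World frame = base frame: x ahead of the robot, y to its left, z up, the work surface at z = 0. Lengths are in mm, angles in degrees, forces in N, time in s.
With the tool pointing down it reaches from about 350 to 850 mm from the base axis. Payload 8.1 kg.
Tool frame: the origin (TCP) lies midway between the tips of the shut fingers; the grasp point (between the pads) lies 19 mm behind it; z points along the fingers, y is the line along which they close (so a half turn about z gives the same grasp; the last joint's range is limited). The gripper opens to 85 mm and grips with 20 to 120 N. Pads are 22 mm wide; open, the fingers measure 114 mm over their backs; the gripper's body (76 mm by 85 mm) begins 54 mm behind the grasp point. The pads swing forward as they close: fully open they stand 13 mm farther back than shut.
Start: joints at [70.222, 7.471, 85.268, -0, 87.261, -4.893], TCP at [154.11, 579.875, 231.292] pointing down, gripper open.
Joint ranges: [-169.43, 169.43], [-51.17, 129.36], [1.28, 143.12], [-76.62, 256.62], [0, 156.53], [-152.29, 152.29]. Speed limits (degrees/s): [136.94, 136.94, 159.86, 180, 180, 180].

INTERFACE

Orientations are given as [roll, pitch, yaw] about the fixed x, y, z axes, in that order (R = Rz(yaw) Ry(pitch) Rx(roll)).
In Python, from bench import r gives the robot as it stands. The module is installed in compiled form; this text tells all that it offers.
- The arm moves only by the tool jog_arm, never from a script. Its argument "rows" is a list of rows, each a list of 2 entries, a list of its own where there are three numbers: the shift along the tool's x, y, z in mm, then the turn, a rotation vector about the tool's x, y, z in rad. A call has 1 to 10 rows; each row is the pose to reach, as a shift and turn from the pose commanded when the call began, along the tool's axes at that moment; what a row does not reach only later rows make up. A row lasts 1/10 s, in which the tool goes at most 50 mm and 8.59 degrees, less where a joint would pass 70% of its speed; a pose out of reach is approached as far as the arm can. A call with a gripper value outside its range is refused whole. "grip" is the finger opening in mm, from 0 to 85.4, set as the call begins (left out, the last holds). The fingers move at their own pace and stop on an object; "force" is the grip in N (left out, the last holds). Time passes only in rows, so rows that repeat a pose let the fingers close. It gives the time, the measured TCP pose, the force, the opening and the grip force at its end, in the units of the state.
- r.sense(): the state, without advancing time (a new reading comes with each control period).
- r.snapshot(name): name is "scene" or "top" or "wrist"; returns (picture, depth): 384x512x3 uint8, blue, green, red; 384x512 float32, mm along the optical axis (not along the pixel's ray), 0 where there is no reading.
- r.camera_params(name): a dict with "fx", "fy", "cx", "cy" (pixels), "dist_coeffs" ([k1, k2, p1, p2, k3] as OpenCV has them; the pictures are not rectified), "pose" (4x4, takes a point from camera to world coordinates); the wrist camera has in their place "tool_from_camera" (4x4, takes a point from camera to tool coordinates, whose origin is the TCP and whose axes are the flange's). Camera axes: x right, y down, z forward; pixel columns grow to the right and rows downward; lengths in mm; the calibration is good to about 2 mm. A picture is of the moment at which its call begins: read the wrist's pose just before it. camera_params takes no time and is no camera call.
- r.hand_in(): hands the job in; it is judged then, once.
The state is a dict: "time": time; "joint_pos": joint angles; "qd": joint speeds; "joint_efforts": joint torques, N m; "tool_pos": TCP position; "tcp_rot": TCP orientation; "ft_force": force on the tool from outside, world axes, zero at the start; "wrist_torque": the same for the moment, N m; "finger_gap": finger opening in mm; "grip_force": force on a finger pad.
Only numpy, scipy, OpenCV 4.12 (cv2) and the standard library are available. Lean on these libraries where they do the work, as an engineer would, in place of code of your own. Each camera call takes 0.05 s, during which the arm holds its last target. There are 200 camera calls.

## Working session

There is one attempt and no reset: what is moved stays moved. The work goes in short steps, Python scripts to look and compute and a tool call to move; the robot and the scene stay as the last step left them, time stands still between calls to the robot, and variables do not carry over. Pictures are saved under pics/ and viewed, at most 10 in all, crops included, and the job is handed in when it is done.

Besides the shell and the picture viewer there is one more tool, called after "Emit:" as name(argument=value, ...), one argument or row to a line, values as JSON. jog_arm: Moves the arm, as the interface text tells. Its arguments: {"type":"object","properties":{"rows":{"type":"array"},"grip":{"type":"number"},"force":{"type":"number"}},"required":["rows"]}

```bash
mkdir -p pics; cat > h.py <<'E'
import numpy as np, cv2
from bench import r
def snap(n):
    s=r.sense(); im,d=r.snapshot(n); p=r.camera_params(n)
    return im,d,p,s
E
python3 - <<'E'
from h import *
s=r.sense();print(s['time'],s['tool_pos'],s['tcp_rot'],s['ft_force'],s['finger_gap'])
for n in ['scene','top']:
    im,d,p,s=snap(n);np.savez(f'{n}.npz',im=im,d=d);cv2.imwrite(f'pics/{n}1.png',im)
    print(n,p)
print(r.camera_params('wrist')['tool_from_camera'])
E
```

```text
0.0 [153.90945495 579.34293445 230.22063306] [-1.79891107e+02 -1.03775635e-02  1.65115553e+02] [1.27858535 0.45840899 0.3399953 ] 85.56817985462513
scene {'fx': 455.3491537932285, 'fy': 455.3491537932285, 'cx': 257.7990730625268, 'cy': 188.51494320573076, 'dist_coeffs': array([-0.00230268,  0.        ,  0.        ,  0.        ,  0.        ]), 'pose': array([[ 7.65067901e-01, -3.54227951e-01,  5.37767297e-01,
        -1.77552356e+02],
       [-6.43458997e-01, -4.53125562e-01,  6.16958463e-01,
        -6.52642578e+02],
       [ 2.51321761e-02, -8.18046321e-01, -5.74602985e-01,
         8.87705008e+02],
       [ 0.00000000e+00,  0.00000000e+00,  0.00000000e+00,
         1.00000000e+00]])}
top {'fx': 357.31408999295843, 'fy': 357.31408999295843, 'cx': 257.17375891091467, 'cy': 196.75022729126738, 'dist_coeffs': array([-0.04015948,  0.        ,  0.        ,  0.        ,  0.        ]), 'pose': array([[-4.36362220e-03, -9.84624604e-01,  1.74629171e-01,
         3.55825648e+02],
       [-9.99847484e-01,  7.24908797e-03,  1.58889473e-02,
         1.60987343e+02],
       [-1.69105507e-02, -1.74533204e-01, -9.84506066e-01,
         1.08504612e+03],
       [ 0.00000000e+00,  0.00000000e+00,  0.00000000e+00,
         1.00000000e+00]])}
[[ 2.49865269e-04 -9.59102501e-01 -2.83058882e-01  7.10465448e+01]
 [ 9.99999709e-01  4.43834999e-04 -6.21135997e-04  1.03251615e-01]
 [ 7.21364527e-04 -2.83058645e-01  9.59102332e-01 -1.41191246e+02]
 [ 0.00000000e+00  0.00000000e+00  0.00000000e+00  1.00000000e+00]]
```

View pics/top1.png

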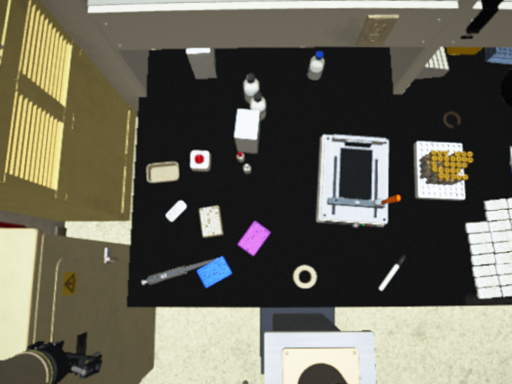

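View pics/scene1.png

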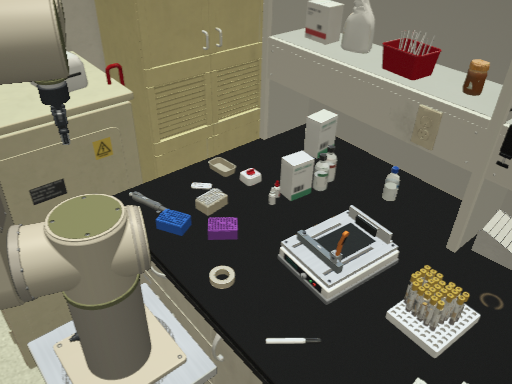

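Top view: the rack-shaped items are pale at (210,221), purple at (254,238) and blue at (214,271). The pale one fits pcr_rack; the beige thing at (163,172) is the tray. The shaker is at (353,180), with its bar at row ~202 and the orange lever at (391,199). Next I measure, with one enlarged crop to confirm.

```bash
cat >> h.py <<'E'
def rays(p,uv,T=None):
    K=np.array([[p['fx'],0,p['cx']],[0,p['fy'],p['cy']],[0,0,1]])
    u=cv2.undistortPoints(np.array(uv,float).reshape(-1,1,2),K,p['dist_coeffs']).reshape(-1,2)
    T=p['pose'] if T is None else T
    return T[:3,3],np.c_[u,np.ones(len(u))]@T[:3,:3].T
def onplane(p,uv,z,T=None):
    o,d=rays(p,uv,T); return o+d*((z-o[2])/d[:,2])[:,None]
def cloud(p,dep,T=None):
    v,u=np.mgrid[0:384,0:512]; T=p['pose'] if T is None else T
    _,d=rays(p,np.c_[u.ravel(),v.ravel()],T)
    return (T[:3,3]+d*dep.reshape(-1,1)).reshape(384,512,3)
def wristT(s,p):
    from scipy.spatial.transform import Rotation as R
    T=np.eye(4);T[:3,:3]=R.from_euler('xyz',s['tcp_rot'],degrees=True).as_matrix();T[:3,3]=s['tool_pos']
    return T@p['tool_from_camera']
E
python3 - <<'E'
from h import *
f=np.load('top.npz');im,d=f['im'],f['d'];p=r.camera_params('top')
C=cloud(p,d);hsv=cv2.cvtColor(im,cv2.COLOR_BGR2HSV)
def rect(m,z,name):
    m=m.astype(np.uint8);n,l,st,c=cv2.connectedComponentsWithStats(m);k=1+np.argmax(st[1:,4])
    uv=np.argwhere(l==k)[:,::-1]; P=onplane(p,uv,z)[:,:2].astype(np.float32)
    q=cv2.minAreaRect(P);print(name,st[k],q,'medz',np.median(C[l==k][:,2]));print(cv2.boxPoints(q).round(0).tolist())
roi=np.zeros((384,512),bool)
def R(x0,y0,x1,y1):
    m=np.zeros((384,512),bool);m[y0:y1,x0:x1]=1;return m
br=hsv[...,2]>90
rect(R(190,195,232,245)&br,40,'rack')
sh=R(305,125,400,232)
rect(sh&br&(C[...,2]>40)&(C[...,2]<90),72,'shaker')
rect(sh&(C[...,2]>88)&(C[...,2]<125)&(np.indices((384,512))[0]>175)&(np.indices((384,512))[1]<372),98,'bar')
rect(sh&(C[...,2]>95)&(np.indices((384,512))[0]<160),108,'fence')
o=(hsv[...,0]<14)&(hsv[...,1]>150)&(hsv[...,2]>90)&R(370,185,410,210)
print('lever',C[o].mean(0),C[o].min(0),C[o].max(0))
a=cv2.resize(im[190:290,160:285],None,fx=3,fy=3,interpolation=2);b=cv2.resize(im[120:235,305:415],None,fx=4,fy=4,interpolation=2)
h=max(a.shape[0],b.shape[0]);o=np.zeros((h,790,3),np.uint8);o[:a.shape[0],:a.shape[1]]=a;o[:b.shape[0],a.shape[1]:a.shape[1]+b.shape[1]]=b[:,:790-a.shape[1]]
cv2.imwrite('pics/crop1.png',o)
E
```

```text
rack [199 205  24  33 629] ((470.2000732421875, 315.90985107421875), (89.77729034423828, 61.71900939941406), 8.409360885620117) medz 36.416973512306186
[[421.0, 340.0], [430.0, 279.0], [519.0, 292.0], [510.0, 353.0]]
shaker [ 319  135   70   92 3509] ((581.868896484375, -103.23291015625), (196.20993041992188, 265.73101806640625), 85.17333221435547) medz 70.38385094886621
[[441.0, -190.0], [706.0, -212.0], [723.0, -17.0], [458.0, 6.0]]
bar [329 196  43  11 342] ((518.3721923828125, -82.62005615234375), (118.0822525024414, 24.64322280883789), 85.11427307128906) medz 96.9040228745402
[[501.0, -140.0], [526.0, -142.0], [536.0, -25.0], [511.0, -23.0]]
fence [332 134  54  12 338] ((691.796875, -113.17729949951172), (151.37074279785156, 28.84843635559082), 81.64787292480469) medz 103.64631466280639
[[667.0, -186.0], [695.0, -190.0], [717.0, -40.0], [689.0, -36.0]]
lever [ 511.68486836 -179.5476685   154.51712871] [ 500.81626574 -262.85227379   -3.59290337] [ 554.19204348 -160.57358518  202.18879669]
```

View pics/crop1.png

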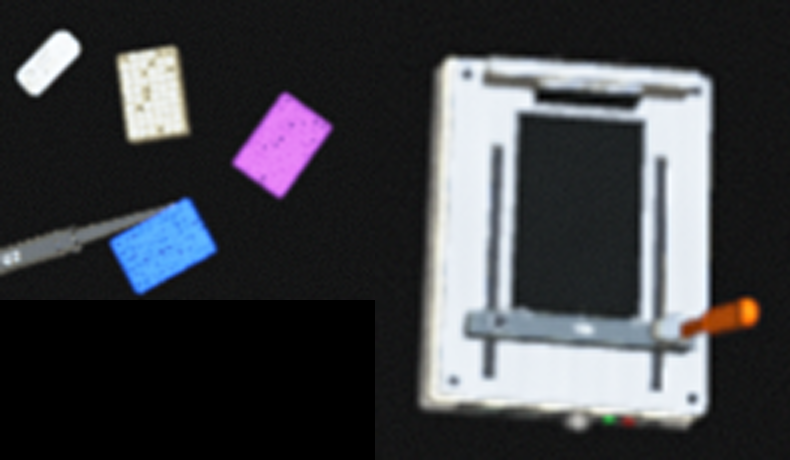

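```bash
cat > go.py <<'E'
import sys
from h import *
from scipy.spatial.transform import Rotation as R
# usage: go.py x y z yaw  -> tool shift + rotvec
x,y,z,yaw=map(float,sys.argv[1:5]); s=r.sense()
A=R.from_euler('xyz',s['tcp_rot'],degrees=True); B=R.from_euler('xyz',[180,0,yaw],degrees=True)
print('from',np.round(s['tool_pos'],1),np.round(s['tcp_rot'],1),'shift',np.round(A.inv().apply(np.array([x,y,z])-s['tool_pos']),1),'turn',np.round((A.inv()*B).as_rotvec(),3))
E
python3 go.py 470 316 170 188.4
```

```text
from [153.9 579.4 230.3] [-179.9   -0.   165.1] shift [-373.2 -173.3   60.6] turn [-0.002 -0.001 -0.406]
```

Emit:
jog_arm(
  rows=[
    [[-373,-173,60],[0,0,-0.406]],
    [[-373,-173,60],[0,0,-0.406]],
    [[-373,-173,60],[0,0,-0.406]],
    [[-373,-173,60],[0,0,-0.406]],
    [[-373,-173,60],[0,0,-0.406]],
    [[-373,-173,60],[0,0,-0.406]],
    [[-373,-173,60],[0,0,-0.406]],
    [[-373,-173,60],[0,0,-0.406]],
    [[-373,-173,60],[0,0,-0.406]],
    [[-373,-173,60],[0,0,-0.406]],
  ],
  grip=85,
  force=22,
)

```text
time: 1.1
tool_pos: [471.7, 314.1, 170.0]
tcp_rot: [-179.9, -0.1, -171.9]
ft_force: [-0.6, -0.2, 0.4]
finger_gap: 84.9
grip_force: 0.0
```

```bash
python3 - <<'E'
from h import *
im,d,p,s=snap('wrist');T=wristT(s,p);print(s['tool_pos'],s['tcp_rot'])
C=cloud(p,d,T);cv2.imwrite('pics/w1.png',im)
m=((C[...,2]>20)&(C[...,2]<60)&(d>0)).astype(np.uint8)
n,l,st,c=cv2.connectedComponentsWithStats(m)
for k in range(1,n):
    if st[k,4]>2000:
        P=C[l==k]; q=cv2.minAreaRect(P[:,:2].astype(np.float32));print(st[k],q,np.percentile(P[:,2],[5,50,95]))
E
python3 go.py 470 316 10 188.4
```

```text
[471.72984224 314.07092252 169.99842728] [-1.79920317e+02 -8.56053248e-02 -1.71856028e+02]
[ 210    0  127   49 3359] ((351.3946533203125, 310.689453125), (30.67974090576172, 91.34888458251953), 7.9070634841918945) [27.52432083 35.07265548 41.81200274]
[ 355    0  157   29 2601] ((327.0469055175781, 429.58856201171875), (19.141094207763672, 115.2158203125), 6.5768842697143555) [20.34164779 23.6210558  25.83839949]
[  40   28  130  134 8956] ((422.7847595214844, 188.01426696777344), (58.63051223754883, 85.90054321289062), 53.20148468017578) [30.10125312 35.73266485 42.04153829]
[ 221  131   72  101 6758] ((473.5359191894531, 316.665771484375), (85.33941650390625, 58.457061767578125), 8.678779602050781) [33.35624814 35.55767463 42.04426678]
from [470.6 315.5 170.4] [-1.800e+02 -1.000e-01 -1.718e+02] shift [  0.3   0.6 160.4] turn [-0.001 -0.002 -0.003]
```

View pics/w1.png

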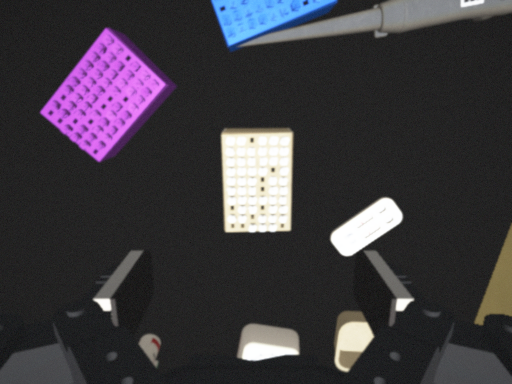

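Wrist view: pale rack centred at (257,181), upright between the fingers; purple at (108,95) and blue at (270,15) are clear of it. The size reads 85x58 and the centre (473,317), as expected. Descending.

Emit:
jog_arm(
  rows=[
    [[-3,0,50],[0,0,0]],
    [[-3,0,95],[0,0,0]],
    [[-3,0,130],[0,0,-0.005]],
    [[-3,0,150],[0,0,-0.005]],
    [[-3,0,165],[0,0,-0.005]],
    [[-3,0,165],[0,0,-0.005]],
  ],
)

```text
time: 1.75
tool_pos: [470.9, 317.2, 4.1]
tcp_rot: [-179.9, -0.2, -171.3]
ft_force: [-0.4, 0.3, -0.1]
finger_gap: 84.8
grip_force: 0.0
```

Emit:
jog_arm(
  rows=[
    [[0,0,0],[0,0,0]],
    [[0,0,0],[0,0,0]],
    [[0,0,0],[0,0,0]],
    [[0,0,0],[0,0,0]],
    [[0,0,0],[0,0,0]],
    [[0,0,0],[0,0,0]],
  ],
  grip=50,
  force=22,
)

```text
time: 2.35
tool_pos: [474.5, 318.3, 8.4]
tcp_rot: [179.9, 0.2, -171.3]
ft_force: [-1.5, 0.7, 7.5]
finger_gap: 57.4
grip_force: 25.4
```

Emit:
jog_arm(
  rows=[
    [[0,0,-5],[0,0,0]],
    [[0,0,-20],[0,0,0]],
    [[0,0,-50],[0,0,0]],
    [[0,0,-100],[0,0,0]],
    [[0,0,-150],[0,0,0]],
    [[0,0,-170],[0,0,0]],
    [[0,0,-170],[0,0,0]],
  ],
)

```text
time: 3.05
tool_pos: [475.7, 318.7, 182.6]
tcp_rot: [179.8, 0.5, -171.3]
ft_force: [0.7, 0.9, -1.0]
finger_gap: 57.1
grip_force: 24.5
```

```bash
python3 - <<'E'
from h import *
s=r.sense();print(s['finger_gap'],s['grip_force'],s['ft_force'],s['tool_pos'])
im,d,p,s=snap('wrist');T=wristT(s,p)
C=cloud(p,d,T);cv2.imwrite('pics/w2.png',im)
# rack bottom/top heights
b=im[80:230,200:320].reshape(-1,3).mean(0);print(b)
E
python3 go.py 470 -95 200 175
```

```text
57.0904183521523 24.53974887728691 [ 0.6529813   0.90372829 -0.96580232] [475.73449731 318.66043333 182.64411911]
[ 95.43783333 104.31988889 107.48911111]
from [474.3 317.9 179.2] [ 179.9    0.3 -171.3] shift [  66.4 -407.5  -21.7] turn [0.002 0.004 0.238]
```

View pics/w2.png

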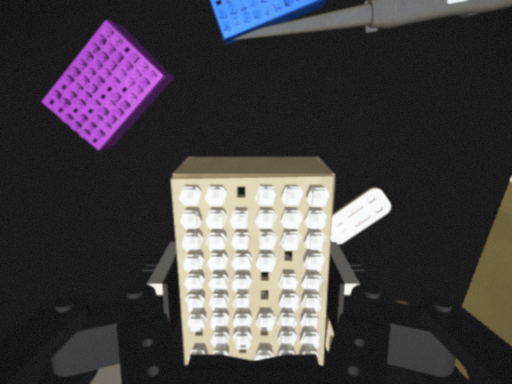

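Rack is held square, filling columns 172-334. Carrying it to above the shaker.

```bash
python3 go.py 606 -106 185 175.2
```

```text
from [474.3 317.9 179.2] [ 179.9    0.3 -171.3] shift [ -66.4 -438.9   -6.2] turn [0.002 0.004 0.235]
```

Emit:
jog_arm(
  rows=[
    [[-10,-40,-10],[0,0,0.03]],
    [[-20,-90,-15],[0,0,0.06]],
    [[-25,-138,-15],[0,0,0.1]],
    [[-32,-186,-15],[0,0,0.13]],
    [[-38,-234,-15],[0,0,0.16]],
    [[-45,-282,-15],[0,0,0.19]],
    [[-52,-330,-15],[0,0,0.22]],
    [[-60,-375,-15],[0,0,0.235]],
    [[-66,-415,-15],[0,0,0.235]],
    [[-66,-439,-15],[0,0,0.235]],
  ],
)

```text
time: 4.1
tool_pos: [603.5, -109.7, 188.4]
tcp_rot: [180.0, -0.2, 175.1]
ft_force: [-0.3, 0.3, -2.0]
finger_gap: 57.5
grip_force: 24.8
```

Emit:
jog_arm(
  rows=[
    [[0,0,0],[0,0,0]],
    [[0,0,0],[0,0,0]],
  ],
)

```text
time: 4.3
tool_pos: [603.1, -106.8, 188.9]
tcp_rot: [179.9, -0.2, 175.1]
ft_force: [0.0, 0.7, -1.7]
finger_gap: 57.1
grip_force: 24.8
```

```bash
python3 - <<'E'
from h import *
s=r.sense();print(s['finger_gap'],s['grip_force'])
im,d,p,s=snap('wrist');T=wristT(s,p);print(s['tool_pos'],s['tcp_rot'])
C=cloud(p,d,T);np.savez('w3.npz',im=im,d=d,T=T,C=C)
cv2.imwrite('pics/w3.png',im)
im2,_,_,_=snap('scene');cv2.imwrite('pics/s3.png',im2)
E
```

```text
57.06974310894121 24.796438962221146
[ 603.12745003 -106.7726208   188.88046275] [179.9370095   -0.22850552 175.11503191]
```

View pics/w3.png

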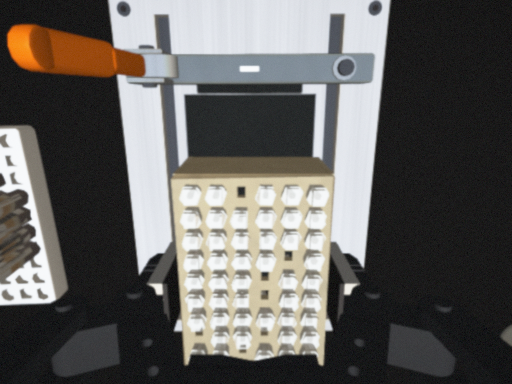

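The wrist view shows the rack square over the platform. The bar is at rows 53-83 (label at 249,69), the slots at cols 166/336 and the lever tip at (30,47). Working out the bar and shaker frame.

```bash
python3 - <<'E'
from h import *
f=np.load('w3.npz');T=f['T'];p=r.camera_params('wrist')
P=lambda uv,z:onplane(p,uv,z,T)[:,:2].round(1).tolist()
print('slot mids L,R @72',P([[166,110],[167,40],[336,110],[337,40]],72))
print('plat edge',P([[129,150],[378,150]],72))
print('bar rear/front top y=0',P([[249,54],[249,83]],98.5),'front ends',P([[180,80],[372,80]],98.5))
C=f['C'];print(C[68,300],C[110,150],C[30,250],C[30,60])
E
python3 go.py 606 -106 79 175.2
```

```text
slot mids L,R @72 [[538.9, -165.4], [492.6, -157.2], [549.5, -41.3], [502.5, -40.0]]
plat edge [[565.8, -197.8], [581.8, -10.2]]
bar rear/front top y=0 [[508.9, -101.4], [526.1, -102.9]] front ends [[520.6, -146.9], [531.2, -24.2]]
[519.76239745 -69.54882959  96.72421016] [ 538.02226454 -177.5544314    70.28637283] [490.78452445 -99.39485445  70.54326568] [ 465.88261907 -265.44119048   -2.364007  ]
from [ 603.6 -105.6  189.9] [ 1.800e+02 -1.000e-01  1.752e+02] shift [ -2.7  -0.3 110.9] turn [ 0.001 -0.002  0.001]
```

Emit:
jog_arm(
  rows=[
    [[-2,-1,40],[0,0,0]],
    [[-2,-1,75],[0,0,0]],
    [[-2,-1,95],[0,0,0]],
    [[-2,-1,103],[0,0,0]],
    [[-2,-1,105],[0,0,0]],
    [[-2,-1,106],[0,0,0]],
    [[-2,-1,106],[0,0,0]],
  ],
)

```text
time: 5.1
tool_pos: [607.6, -107.9, 87.1]
tcp_rot: [-180.0, 0.2, 175.2]
ft_force: [0.5, 0.6, -1.8]
finger_gap: 57.4
grip_force: 24.8
```

Emit:
jog_arm(
  rows=[
    [[0,0,1],[0,0,0]],
    [[0,0,2],[0,0,0]],
    [[0,0,2],[0,0,0]],
  ],
)

```text
time: 5.4
tool_pos: [606.6, -108.0, 83.6]
tcp_rot: [-180.0, 0.0, 175.2]
ft_force: [0.5, -0.3, -2.5]
finger_gap: 57.7
grip_force: 24.8
```

Emit:
jog_arm(
  rows=[
    [[0,0,1],[0,0,0]],
    [[0,0,2],[0,0,0]],
    [[0,0,3],[0,0,0]],
    [[0,0,3],[0,0,0]],
  ],
)

```text
time: 5.8
tool_pos: [606.4, -108.0, 80.5]
tcp_rot: [-180.0, 0.0, 175.2]
ft_force: [-0.7, -0.2, -0.2]
finger_gap: 57.5
grip_force: 25.1
```

Emit:
jog_arm(
  rows=[
    [[0,0,1],[0,0,0]],
    [[0,0,1],[0,0,0]],
  ],
)

```text
time: 6.0
tool_pos: [606.5, -108.0, 80.4]
tcp_rot: [-180.0, 0.0, 175.2]
ft_force: [-4.8, 0.4, 8.2]
finger_gap: 57.3
grip_force: 26.0
```

Emit:
jog_arm(
  rows=[
    [[0,0,1],[0,0,0]],
    [[0,0,1],[0,0,0]],
  ],
)

```text
time: 6.2
tool_pos: [606.5, -108.0, 80.4]
tcp_rot: [-180.0, 0.0, 175.2]
ft_force: [-10.3, 1.9, 15.2]
finger_gap: 57.4
grip_force: 26.8
```

Emit:
jog_arm(
  rows=[
    [[0,0,-1],[0,0,0]],
    [[0,0,-2],[0,0,0]],
    [[0,0,-2],[0,0,0]],
  ],
)

```text
time: 6.5
tool_pos: [606.6, -108.0, 80.4]
tcp_rot: [-180.0, 0.0, 175.2]
ft_force: [-2.0, -0.3, 3.0]
finger_gap: 57.5
grip_force: 25.3
```

Emit:
jog_arm(
  rows=[
    [[0,0,0],[0,0,0]],
    [[0,0,0],[0,0,0]],
    [[0,0,0],[0,0,0]],
    [[0,0,0],[0,0,0]],
  ],
  grip=74,
)

```text
time: 6.9
tool_pos: [606.4, -107.9, 80.2]
tcp_rot: [180.0, -0.0, 175.2]
ft_force: [0.5, 0.5, -0.4]
finger_gap: 74.0
grip_force: 0.0
```

Emit:
jog_arm(
  rows=[
    [[0,0,-10],[0,0,0]],
    [[0,0,-40],[0,0,0]],
    [[0,0,-90],[0,0,0]],
    [[0,0,-140],[0,0,0]],
    [[0,0,-140],[0,0,0]],
  ],
)

```text
time: 7.4
tool_pos: [610.8, -109.0, 231.3]
tcp_rot: [-179.8, 0.9, 175.2]
ft_force: [1.2, 0.7, 0.9]
finger_gap: 74.0
grip_force: 0.0
```

```bash
python3 - <<'E'
from h import *
im,d,p,s=snap('wrist');T=wristT(s,p);print(s['tool_pos'],s['tcp_rot'],s['ft_force'])
C=cloud(p,d,T);np.savez('w4.npz',im=im,d=d,T=T,C=C)
cv2.imwrite('pics/w4.png',im)
m=((C[...,2]>98)&(C[...,2]<125)&(d>0)).astype(np.uint8);m[:,:150]=0;m[:,370:]=0
n,l,st,c=cv2.connectedComponentsWithStats(m)
for k in range(1,n):
    if st[k,4]>800:
        P=C[l==k]; print(st[k],cv2.minAreaRect(P[:,:2].astype(np.float32)),np.median(P[:,2]))
E
```

```text
[ 610.82217096 -109.03395652  231.29942087] [-179.84536583    0.87222799  175.20633145] [1.16505483 0.69556792 0.91824883]
[150  37  44  37 955] ((512.9136352539062, -158.11671447753906), (26.962221145629883, 23.05183219909668), 82.47462463378906) 121.81656058514562
[ 217  121   76  105 7381] ((605.7088623046875, -108.16280364990234), (58.44152069091797, 85.10546112060547), 85.2643051147461) 107.58076442477551
[ 169  260  169   27 3384] ((695.2607421875, -116.91191101074219), (149.3876953125, 22.319957733154297), 85.34618377685547) 104.91732764702365
```

View pics/w4.png

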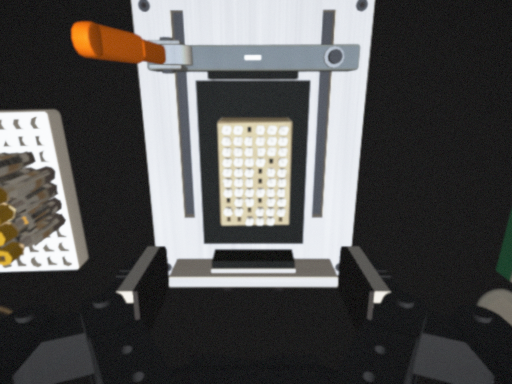

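Rack stands at (606,-108), yaw -4.7°, released, centred between the bar and the backstop (253,255). Next, shut the fingers and get behind the bar.

```bash
python3 go.py 488 -75 228 175.2; python3 go.py 488 -75 84 175.2
```

```text
from [ 609.5 -108.7  227.2] [-179.9    0.6  175.2] shift [123.8  23.4  -2.2] turn [-0.002  0.011 -0.   ]
from [ 609.5 -108.7  227.2] [-179.9    0.6  175.2] shift [125.4  23.7 141.8] turn [-0.002  0.011 -0.   ]
```

Emit:
jog_arm(
  rows=[
    [[40,8,-5],[0,0,0]],
    [[85,16,-5],[0,0,0]],
    [[122,23,-5],[0,0,0]],
    [[122,23,-5],[0,0,0]],
    [[122,23,40],[0,0,0]],
    [[122,23,80],[0,0,0]],
    [[122,23,115],[0,0,0]],
    [[122,23,130],[0,0,0]],
    [[122,23,135],[0,0,0]],
    [[122,23,135],[0,0,0]],
  ],
  grip=0,
)

```text
time: 8.45
tool_pos: [486.3, -74.7, 84.6]
tcp_rot: [180.0, -0.1, 175.2]
ft_force: [-0.4, -0.1, 0.9]
finger_gap: -0.1
grip_force: 0.0
```

Emit:
jog_arm(
  rows=[
    [[0,0,0],[0,0,0]],
    [[0,0,0],[0,0,0]],
  ],
)

```text
time: 8.65
tool_pos: [488.0, -75.1, 86.9]
tcp_rot: [-180.0, 0.1, 175.2]
ft_force: [-0.4, -0.3, -0.2]
finger_gap: -0.2
grip_force: 0.0
```

Emit:
jog_arm(
  rows=[
    [[-3,0,2],[0,0,0]],
    [[-6,0,2],[0,0,0]],
    [[-9,0,2],[0,0,0]],
    [[-12,0,2],[0,0,0]],
    [[-15,0,2],[0,0,0]],
    [[-18,0,2],[0,0,0]],
    [[-21,0,2],[0,0,0]],
    [[-24,0,2],[0,0,0]],
    [[-27,0,2],[0,0,0]],
    [[-30,0,2],[0,0,0]],
  ],
)

```text
time: 9.65
tool_pos: [515.9, -77.2, 83.2]
tcp_rot: [180.0, -0.1, 175.2]
ft_force: [-7.1, 1.4, 5.3]
finger_gap: -0.4
grip_force: 3.2
```

Emit:
jog_arm(
  rows=[
    [[-2,0,0],[0,0,0]],
    [[-4,0,0],[0,0,0]],
    [[-6,0,0],[0,0,0]],
    [[-8,0,0],[0,0,0]],
    [[-10,0,0],[0,0,0]],
  ],
)

```text
time: 10.15
tool_pos: [525.9, -78.0, 83.2]
tcp_rot: [180.0, -0.1, 175.2]
ft_force: [-6.3, 0.5, 5.1]
finger_gap: -0.3
grip_force: 3.1
```

Emit:
jog_arm(
  rows=[
    [[-2,0,0],[0,0,0]],
    [[-4,0,0],[0,0,0]],
    [[-6,0,0],[0,0,0]],
    [[-8,0,0],[0,0,0]],
    [[-10,0,0],[0,0,0]],
  ],
)

```text
time: 10.65
tool_pos: [535.6, -78.8, 83.2]
tcp_rot: [180.0, -0.2, 175.2]
ft_force: [-6.7, 0.6, 5.1]
finger_gap: 0.3
grip_force: 3.8
```

```bash
python3 - <<'E'
from h import *
im,d,p,s=snap('top');C=cloud(p,d);np.savez('t5.npz',im=im,d=d)
print(s['ft_force'],s['tool_pos'])
w=r.camera_params('wrist');f=np.load('w4.npz');T=f['T']
# gap rack front / backstop in w4 (before pushing)
print(onplane(w,[[254,226],[254,121]],108,T)[:,:2].round(1).tolist(),'backstop',onplane(w,[[254,250]],106,T)[:,:2].round(1).tolist())
g=f['im'][220:275,254].astype(int).sum(1);print(g.tolist());print(f['d'][220:275:2,254].round(0).tolist()); print(f['C'][220:275:3,254].round(0).tolist())
E
```

```text
[-6.74294552  0.62323108  5.08933354] [535.63140746 -78.82428768  83.19424085]
[[648.1, -111.9], [562.6, -104.8]] backstop [[671.0, -113.8]]
[638, 648, 634, 602, 501, 315, 170, 133, 118, 140, 122, 121, 125, 129, 131, 122, 129, 133, 122, 125, 126, 142, 209, 428, 636, 708, 716, 701, 643, 413, 174, 50, 56, 52, 60, 61, 31, 52, 60, 52, 73, 106, 137, 132, 123, 125, 130, 201, 408, 630, 698, 693, 618, 438, 336]
[284.0, 285.0, 284.0, 324.0, 326.0, 325.0, 326.0, 327.0, 328.0, 329.0, 329.0, 328.0, 330.0, 331.0, 330.0, 325.0, 320.0, 317.0, 313.0, 309.0, 306.0, 302.0, 304.0, 303.0, 303.0, 305.0, 306.0, 308.0]
[[643.0, -111.0, 107.0], [646.0, -112.0, 106.0], [664.0, -113.0, 71.0], [667.0, -113.0, 71.0], [670.0, -114.0, 71.0], [672.0, -114.0, 72.0], [676.0, -114.0, 70.0], [679.0, -115.0, 70.0], [682.0, -115.0, 71.0], [686.0, -115.0, 70.0], [685.0, -115.0, 77.0], [685.0, -115.0, 84.0], [685.0, -115.0, 90.0], [685.0, -115.0, 96.0], [685.0, -115.0, 101.0], [688.0, -115.0, 101.0], [691.0, -115.0, 102.0], [694.0, -116.0, 100.0], [698.0, -116.0, 99.0]]
```

Backstop face is at x≈685, so contact is expected at a TCP x of about 562. Continuing gently.

Emit:
jog_arm(
  rows=[
    [[-2,0,0],[0,0,0]],
    [[-4,0,0],[0,0,0]],
    [[-6,0,0],[0,0,0]],
    [[-8,0,0],[0,0,0]],
    [[-10,0,0],[0,0,0]],
    [[-12,0,0],[0,0,0]],
    [[-14,0,0],[0,0,0]],
    [[-16,0,0],[0,0,0]],
  ],
)

```text
time: 11.5
tool_pos: [551.5, -80.1, 83.1]
tcp_rot: [180.0, -0.2, 175.2]
ft_force: [-7.6, 1.0, 6.0]
finger_gap: 0.1
grip_force: 3.8
```

Emit:
jog_arm(
  rows=[
    [[-0.5,0,0],[0,0,0]],
    [[-1,0,0],[0,0,0]],
    [[-1.5,0,0],[0,0,0]],
    [[-2,0,0],[0,0,0]],
  ],
)

```text
time: 11.9
tool_pos: [553.5, -80.3, 83.1]
tcp_rot: [180.0, -0.2, 175.2]
ft_force: [-7.5, 1.8, 5.2]
finger_gap: 0.2
grip_force: 3.7
```

Emit:
jog_arm(
  rows=[
    [[-0.5,0,0],[0,0,0]],
    [[-1,0,0],[0,0,0]],
    [[-1.5,0,0],[0,0,0]],
    [[-2,0,0],[0,0,0]],
  ],
)

```text
time: 12.3
tool_pos: [555.5, -80.4, 83.1]
tcp_rot: [180.0, -0.2, 175.2]
ft_force: [-7.6, 1.2, 5.7]
finger_gap: 0.1
grip_force: 3.7
```

Emit:
jog_arm(
  rows=[
    [[-0.5,0,0],[0,0,0]],
    [[-1,0,0],[0,0,0]],
    [[-1.5,0,0],[0,0,0]],
  ],
)

```text
time: 12.6
tool_pos: [556.9, -80.5, 83.1]
tcp_rot: [180.0, -0.2, 175.2]
ft_force: [-7.2, 0.9, 6.0]
finger_gap: -0.1
grip_force: 3.7
```

Emit:
jog_arm(
  rows=[
    [[-0.5,0,0],[0,0,0]],
    [[-1,0,0],[0,0,0]],
    [[-1,0,0],[0,0,0]],
  ],
)

```text
time: 12.9
tool_pos: [558.0, -80.7, 83.1]
tcp_rot: [180.0, -0.2, 175.2]
ft_force: [-6.9, 1.8, 4.2]
finger_gap: -0.1
grip_force: 3.5
```

Emit:
jog_arm(
  rows=[
    [[-0.5,0,0],[0,0,0]],
    [[-1,0,0],[0,0,0]],
    [[-1,0,0],[0,0,0]],
  ],
)

```text
time: 13.2
tool_pos: [559.0, -80.7, 83.1]
tcp_rot: [180.0, -0.2, 175.2]
ft_force: [-6.0, 1.2, 4.8]
finger_gap: 0.3
grip_force: 3.5
```

Emit:
jog_arm(
  rows=[
    [[-0.5,0,0],[0,0,0]],
    [[-1,0,0],[0,0,0]],
    [[-1,0,0],[0,0,0]],
  ],
)

```text
time: 13.5
tool_pos: [560.0, -80.8, 83.1]
tcp_rot: [180.0, -0.2, 175.2]
ft_force: [-7.6, 0.9, 4.9]
finger_gap: 0.1
grip_force: 3.5
```

Emit:
jog_arm(
  rows=[
    [[-0.5,0,0],[0,0,0]],
    [[-1,0,0],[0,0,0]],
    [[-1,0,0],[0,0,0]],
  ],
)

```text
time: 13.8
tool_pos: [561.0, -80.9, 83.1]
tcp_rot: [180.0, -0.2, 175.2]
ft_force: [-7.0, 1.2, 6.5]
finger_gap: -0.4
grip_force: 3.5
```

Emit:
jog_arm(
  rows=[
    [[-0.5,0,0],[0,0,0]],
    [[-1,0,0],[0,0,0]],
    [[-1,0,0],[0,0,0]],
  ],
)

```text
time: 14.1
tool_pos: [562.0, -81.0, 83.1]
tcp_rot: [180.0, -0.2, 175.2]
ft_force: [-6.6, 1.3, 5.6]
finger_gap: 0.3
grip_force: 3.5
```

Emit:
jog_arm(
  rows=[
    [[-0.5,0,0],[0,0,0]],
    [[-1,0,0],[0,0,0]],
    [[-1,0,0],[0,0,0]],
  ],
)

```text
time: 14.4
tool_pos: [563.0, -81.0, 83.1]
tcp_rot: [180.0, -0.2, 175.2]
ft_force: [-8.0, 1.0, 5.7]
finger_gap: 0.2
grip_force: 3.5
```

Emit:
jog_arm(
  rows=[
    [[-0.5,0,0],[0,0,0]],
    [[-0.5,0,0],[0,0,0]],
    [[-0.5,0,0],[0,0,0]],
  ],
)

```text
time: 14.7
tool_pos: [563.5, -81.1, 83.1]
tcp_rot: [180.0, -0.2, 175.2]
ft_force: [-6.5, 1.1, 5.7]
finger_gap: 0.1
grip_force: 3.5
```

Emit:
jog_arm(
  rows=[
    [[-0.5,0,0],[0,0,0]],
    [[-0.8,0,0],[0,0,0]],
    [[-0.8,0,0],[0,0,0]],
  ],
)

```text
time: 15.0
tool_pos: [564.2, -81.1, 83.1]
tcp_rot: [180.0, -0.2, 175.2]
ft_force: [-6.6, 0.3, 5.2]
finger_gap: -0.0
grip_force: 3.5
```

Emit:
jog_arm(
  rows=[
    [[-0.5,0,0],[0,0,0]],
    [[-0.8,0,0],[0,0,0]],
    [[-0.8,0,0],[0,0,0]],
  ],
)

```text
time: 15.3
tool_pos: [565.1, -81.2, 83.1]
tcp_rot: [180.0, -0.2, 175.2]
ft_force: [-7.4, 1.7, 5.2]
finger_gap: -0.2
grip_force: 3.5
```

Emit:
jog_arm(
  rows=[
    [[-0.5,0,0],[0,0,0]],
    [[-1,0,0],[0,0,0]],
    [[-1,0,0],[0,0,0]],
  ],
)

```text
time: 15.6
tool_pos: [565.9, -81.3, 83.1]
tcp_rot: [180.0, -0.2, 175.2]
ft_force: [-8.6, 0.7, 6.6]
finger_gap: -0.2
grip_force: 4.0
```

Emit:
jog_arm(
  rows=[
    [[-0.5,0,0],[0,0,0]],
    [[-1,0,0],[0,0,0]],
    [[-1,0,0],[0,0,0]],
  ],
)

```text
time: 15.9
tool_pos: [566.3, -81.3, 83.1]
tcp_rot: [180.0, -0.3, 175.2]
ft_force: [-11.4, 1.5, 8.5]
finger_gap: -0.2
grip_force: 5.9
```

Emit:
jog_arm(
  rows=[
    [[-0.3,0,0],[0,0,0]],
    [[-0.6,0,0],[0,0,0]],
    [[-0.6,0,0],[0,0,0]],
  ],
)

```text
time: 16.2
tool_pos: [566.5, -81.3, 83.1]
tcp_rot: [180.0, -0.3, 175.2]
ft_force: [-14.2, 1.9, 10.2]
finger_gap: -0.0
grip_force: 7.1
```

Emit:
jog_arm(
  rows=[
    [[-0.3,0,0],[0,0,0]],
    [[-0.6,0,0],[0,0,0]],
    [[-0.6,0,0],[0,0,0]],
  ],
)

```text
time: 16.5
tool_pos: [566.7, -81.3, 83.1]
tcp_rot: [180.0, -0.4, 175.2]
ft_force: [-16.7, 2.3, 12.7]
finger_gap: -0.1
grip_force: 8.2
```

Pad force is now about 9-10 N and steady. Backing off, rising, and looking at the lever.

Emit:
jog_arm(
  rows=[
    [[0,0,0],[0,0,0]],
    [[0.5,0,0],[0,0,0]],
    [[2,0,0],[0,0,0]],
    [[10,0,0],[0,0,0]],
    [[20,0,0],[0,0,0]],
    [[22,5,-40],[0,0,0]],
    [[22,10,-90],[0,0,0]],
    [[22,10,-140],[0,0,0]],
    [[22,10,-155],[0,0,0]],
    [[22,10,-155],[0,0,0]],
  ],
)

```text
time: 17.5
tool_pos: [549.9, -70.3, 242.5]
tcp_rot: [-179.9, 0.4, 175.2]
ft_force: [0.6, -0.4, -0.4]
finger_gap: -0.2
grip_force: 0.0
```

Emit:
jog_arm(
  rows=[
    [[0,0,0],[0,0,0]],
    [[0,0,0],[0,0,0]],
  ],
)

```text
time: 17.7
tool_pos: [546.9, -69.7, 235.8]
tcp_rot: [180.0, -0.2, 175.2]
ft_force: [-0.6, 0.1, -0.5]
finger_gap: 0.5
grip_force: 0.0
```

```bash
python3 - <<'E'
from h import *
im,d,p,s=snap('wrist');T=wristT(s,p);print(s['tool_pos'],s['tcp_rot'],s['ft_force'])
C=cloud(p,d,T);h=cv2.cvtColor(im,cv2.COLOR_BGR2HSV)
np.savez('w6.npz',im=im,d=d,T=T,C=C)
o=(h[...,0]<14)&(h[...,1]>150)&(h[...,2]>80)&(C[...,2]>100)&(C[...,2]<215)
Q=C[o];print('lever n',len(Q))
for a,b in [(110,135),(135,155),(155,175),(175,195),(195,215)]:
    q=Q[(Q[:,2]>a)&(Q[:,2]<b)]
    if len(q):print(a,len(q),q.min(0).round(1),q.max(0).round(1),q.mean(0).round(1))
m=((C[...,2]>98)&(C[...,2]<125)&(d>0)&~o).astype(np.uint8)
n,l,st,c=cv2.connectedComponentsWithStats(m)
for k in range(1,n):
    if st[k,4]>800:
        P=C[l==k]; print(st[k],cv2.minAreaRect(P[:,:2].astype(np.float32)),np.median(P[:,2]))
im2=im.copy();cv2.imwrite('pics/w6.png',im2)
E
```

```text
[546.86965035 -69.71458735 235.81892594] [179.9727712   -0.21131926 175.19218521] [-0.57098105  0.09673412 -0.52014989]
lever n 1732
110 96 [ 573.1 -172.4  124.6] [ 583.4 -165.9  135. ] [ 576.9 -167.9  129.8]
135 242 [ 572.7 -176.3  135.1] [ 584.8 -167.1  155. ] [ 576.8 -169.6  145.4]
155 487 [ 570.5 -179.8  155. ] [ 586.  -168.7  175. ] [ 577.  -173.   166.1]
175 618 [ 570.  -185.4  175. ] [ 586.4 -174.   195. ] [ 576.6 -178.3  185.3]
195 289 [ 570.6 -188.5  195. ] [ 585.8 -178.4  203.5] [ 576.5 -181.4  199. ]
[122 217  42  32 843] ((579.5449829101562, -165.91592407226562), (33.13202667236328, 22.862041473388672), 66.08289337158203) 120.03972576513507
[ 182  242   56   54 1771] ((622.3379516601562, -114.21710205078125), (48.034629821777344, 47.908958435058594), 85.13294219970703) 107.67712825250646
```

View pics/w6.png

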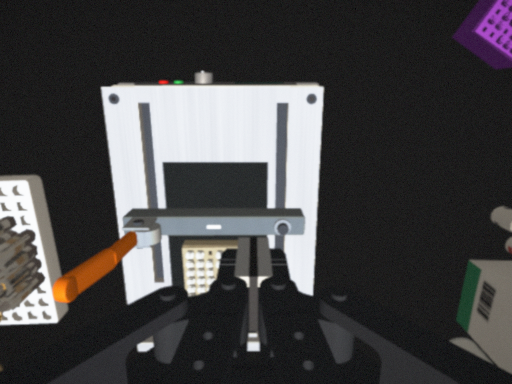

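Lever: tip at (63,290), upright handle at x≈578, outer face at y≈-185 at 70 mm from the hinge. Bar and rack are together. Going over to its outer (-y) side.

Emit:
jog_arm(
  rows=[
    [[-10,-35,-12],[0,0,0]],
    [[-20,-75,-12],[0,0,0]],
    [[-30,-115,-12],[0,0,0]],
    [[-38,-137,-12],[0,0,0]],
    [[-38,-137,-12],[0,0,0]],
    [[-38,-137,30],[0,0,0]],
    [[-38,-137,54],[0,0,0]],
    [[-38,-137,54],[0,0,0]],
    [[-38,-137,54],[0,0,0]],
  ],
)

```text
time: 18.65
tool_pos: [573.9, -208.6, 183.6]
tcp_rot: [179.9, -0.1, 175.2]
ft_force: [-0.2, 0.3, 1.5]
finger_gap: -0.3
grip_force: 0.0
```

Emit:
jog_arm(
  rows=[
    [[0,0,0],[0,0,0]],
    [[0,0,0],[0,0,0]],
  ],
)

```text
time: 18.85
tool_pos: [575.7, -209.8, 186.5]
tcp_rot: [-179.9, 0.2, 175.2]
ft_force: [-0.6, 0.9, 0.3]
finger_gap: 0.2
grip_force: 0.0
```

Emit:
jog_arm(
  rows=[
    [[0,4,2],[0,0,0]],
    [[0,8,2],[0,0,0]],
    [[0,10,2],[0,0,0]],
    [[0,10,2],[0,0,0]],
  ],
)

```text
time: 19.25
tool_pos: [575.5, -199.2, 182.5]
tcp_rot: [-180.0, 0.0, 175.2]
ft_force: [0.2, -0.4, 0.3]
finger_gap: 0.1
grip_force: 0.0
```

Emit:
jog_arm(
  rows=[
    [[0,2,0],[0,0,0]],
    [[0,4,0],[0,0,0]],
    [[0,4,0],[0,0,0]],
  ],
)

```text
time: 19.55
tool_pos: [575.8, -195.5, 182.4]
tcp_rot: [-180.0, 0.0, 175.2]
ft_force: [0.7, -1.3, 0.3]
finger_gap: -0.3
grip_force: 0.3
```

Emit:
jog_arm(
  rows=[
    [[0,2,0],[0,0,0]],
    [[0,4,0],[0,0,0]],
    [[0,4,0],[0,0,0]],
  ],
)

```text
time: 19.85
tool_pos: [576.2, -191.5, 182.4]
tcp_rot: [-180.0, 0.0, 175.2]
ft_force: [0.0, -1.1, 1.0]
finger_gap: 0.3
grip_force: 0.6
```

Emit:
jog_arm(
  rows=[
    [[0,2,0],[0,0,0]],
    [[0,4,0],[0,0,0]],
    [[0,4,0],[0,0,0]],
  ],
)

```text
time: 20.15
tool_pos: [576.5, -187.5, 182.4]
tcp_rot: [-180.0, 0.0, 175.2]
ft_force: [-0.2, -2.0, 0.7]
finger_gap: -0.1
grip_force: 0.8
```

Emit:
jog_arm(
  rows=[
    [[0,3,0],[0,0,0]],
    [[0,6,0.5],[0,0,0]],
    [[0,9,1],[0,0,0]],
    [[0,12.3,1.2],[0,0,0]],
    [[0,16,1.6],[0,0,0]],
    [[0,19,2],[0,0,0]],
    [[0,22,2.5],[0,0,0]],
    [[0,25.5,3],[0,0,0]],
  ],
)

```text
time: 20.95
tool_pos: [578.7, -162.4, 179.7]
tcp_rot: [-180.0, 0.0, 175.2]
ft_force: [-1.8, -4.6, 4.7]
finger_gap: -0.2
grip_force: 3.1
```

Emit:
jog_arm(
  rows=[
    [[0,4,1.3],[0,0,0]],
    [[0,8,2.8],[0,0,0]],
    [[0,12.5,4.6],[0,0,0]],
    [[0,16,6.5],[0,0,0]],
    [[0,20,9],[0,0,0]],
    [[0,24,11.5],[0,0,0]],
  ],
)

```text
time: 21.55
tool_pos: [581.0, -138.3, 168.8]
tcp_rot: [-180.0, 0.1, 175.2]
ft_force: [-1.6, -3.3, 8.3]
finger_gap: -0.3
grip_force: 3.8
```

Emit:
jog_arm(
  rows=[
    [[0,3.5,3],[0,0,0]],
    [[0,7,6],[0,0,0]],
    [[0,10,9],[0,0,0]],
    [[0,13,12.5],[0,0,0]],
    [[0,15.5,16],[0,0,0]],
    [[0,17.7,19.8],[0,0,0]],
  ],
)

```text
time: 22.15
tool_pos: [582.5, -119.6, 148.4]
tcp_rot: [179.9, 0.1, 175.2]
ft_force: [0.4, 0.0, 4.3]
finger_gap: 0.2
grip_force: 1.8
```

Emit:
jog_arm(
  rows=[
    [[0,1.5,3],[0,0,0]],
    [[0,3,6],[0,0,0]],
    [[0,4.4,9],[0,0,0]],
    [[0,4.4,9],[0,0,0]],
  ],
)

```text
time: 22.55
tool_pos: [581.5, -115.8, 137.6]
tcp_rot: [180.0, -0.1, 175.2]
ft_force: [0.0, 0.5, 0.7]
finger_gap: -0.0
grip_force: 0.0
```

Emit:
jog_arm(
  rows=[
    [[0,1,2],[0,0,0]],
    [[0,1.5,4],[0,0,0]],
    [[0,2,6],[0,0,0]],
    [[0,2,6],[0,0,0]],
    [[0,2,6],[0,0,0]],
  ],
)

```text
time: 23.05
tool_pos: [582.6, -114.4, 133.0]
tcp_rot: [-180.0, -0.0, 175.2]
ft_force: [-0.3, 0.2, 0.6]
finger_gap: -0.2
grip_force: 0.0
```

Emit:
jog_arm(
  rows=[
    [[0,0,-20],[0,0,0]],
    [[0,0,-60],[0,0,0]],
    [[0,0,-105],[0,0,0]],
    [[0,0,-130],[0,0,0]],
    [[0,0,-130],[0,0,0]],
    [[0,0,-130],[0,0,0]],
    [[0,0,-130],[0,0,0]],
  ],
)

```text
time: 23.75
tool_pos: [581.9, -114.2, 261.3]
tcp_rot: [180.0, -0.1, 175.2]
ft_force: [0.0, 0.4, -0.7]
finger_gap: 0.0
grip_force: 0.0
```

```bash
python3 - <<'E'
from h import *
im,d,p,s=snap('wrist');T=wristT(s,p);print(s['tool_pos'],s['ft_force'])
C=cloud(p,d,T);h=cv2.cvtColor(im,cv2.COLOR_BGR2HSV)
o=(h[...,0]<14)&(h[...,1]>150)&(h[...,2]>80)&(C[...,2]>90)&(C[...,2]<215)
Q=C[o];print(len(Q),Q.min(0),Q.max(0))
i2,_,_,_=snap('scene');cv2.imwrite('pics/f.png',np.hstack([cv2.resize(im,(400,300)),cv2.resize(i2[190:310,260:420],(400,300))]))
E
```

```text
[ 581.87001247 -114.1665746   261.3143913 ] [ 0.04497377  0.43971963 -0.74939774]
270 [ 574.77826753 -161.01685899   92.25841873] [602.24307178 -76.9880294  127.46926531]
```

View pics/f.png

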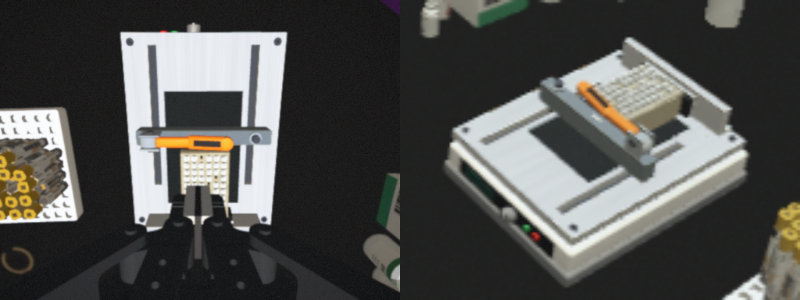

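The lever lies flat over the bar (max z 127 mm). The rack is square and pinned between the pad and the fence, and the robot is clear.

```bash
python3 -c "
from bench import r
print(r.hand_in())"
```

```text
the job is handed in; nothing more can be done
None
```

I handed the job in at about 24 s, with no verdict returned: the rack is pinned square against the backstop (pad force peaked at about 10 N by the wrist reading), the orange lever is locked flat (pushed with about 10 N at most at the readings), and I touched nothing else on the bench.

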